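# Nudge the urgent specimen pot up the feed ramp

## Task

On the two-lane feed ramp, use the fingertips to push the red-lidded specimen pot gently up its gutter and over the crest, so that it settles in the pocket against the end stop of the label reader and cannot roll back. Only roll or slide it: do not lift it or flick it. Leave the lilac-lidded pot in the other gutter and the things on the bench where they are, and finish with the hand clear.

Things in the scene. Friction and masses are not known exactly. Their poses are not given: they have to be found in the camera images.
- feeder: Fixed two-lane feed ramp, 200 mm wide, ending at a white label reader box (85 mm deep, 88 mm tall). Origin on the table under the ramp; x points uphill along both gutters, y to the left across them, z up. The gutters are centred on y = +50 and -50 mm, each 76 mm wide between grey walls 18 mm high over the floor (middle wall 24 mm thick, outer walls 8 mm).
- incline: The ramp's grey rising floor, at 7.0 degrees (0.122 rad): in the feeder's frame from x = -120, z = 22 mm up to the crest. Origin on the floor at the foot of the low lip's inner face, midway across; x runs uphill along the floor (crest at 165 mm), y left, z square to the floor. The centre of a pot lying on it is at z = 25 mm.
- crest (a point): Middle of the crest line: x = 44, y = 0, z = 42 mm in the feeder's frame. Beyond it a blue floor falls at 12 degrees to the upright end stop (the reader's front) at x = 106 mm; this dip is the pocket. The walls beside the pocket are 62 mm high over the table.
- pocket_left (a point): Left gutter (feeder y = +50 mm): where the centre of a pot settled in the pocket lies, x = 81, z = 60 mm in the feeder's frame.
- pocket_right (a point): Right gutter (feeder y = -50 mm): where the centre of a pot settled in the pocket lies, x = 81, z = 60 mm in the feeder's frame.
- lip_left (a point): Left gutter: top of the blue low lip's inner face, x = -120, y = +50, z = 34 mm in the feeder's frame. The lip is 6 mm thick and 12 mm high over the floor. Beyond it (x below -128 mm) the ramp's end is open, with only the table below.
- lip_right (a point): Right gutter: top of the blue low lip's inner face, x = -120, y = -50, z = 34 mm in the feeder's frame; otherwise as on the left.
- red_pot: Red-lidded specimen pot, a closed white cylinder 50 mm across, 68 mm long with its red lid (20 mm, at +y), 60 to 130 g, lying across either gutter, free to roll. Origin mid-axis; y is its axis. Starts against the low lip: centre at x = -102, z = 49 mm in the feeder's frame. Let go on the rising floor it rolls back to the lip; past the crest it rolls into the pocket and stays.
- lilac_pot: The same pot with a lilac lid, in the other gutter, resting against the low lip. To be left alone.
- spare_pot: Bystander: a yellow-lidded pot standing upright, 50 mm diameter, 68 mm tall; origin at the centre of its foot.
- tube_rack: Bystander: white tray 160 x 100 mm full of capped blood tubes, 112 mm tall; origin at the centre of its underside.
- vial_block: Bystander: black vial block 140 x 90 x 32 mm; origin at the centre of its underside.
- tub: Bystander: open white plastic tub 200 x 140 x 85 mm; origin at the centre of its underside.
- wash_bottle: Bystander: clear bottle with a blue cap, 64 mm diameter, 120 mm tall; origin at the centre of its foot.
- marker: Bystander: marker pen lying down, 125 mm long, 13 mm thick; origin on the table under its middle.
There are look-alikes about, which are no part of the job. Leave any orange or turquoise look-alike of the red_pot alone.

How it is judged:
By the outcome, as a careful person would: the job done as asked, in the order asked, and still so for the second after the job is handed in, with the robot touching nothing.
It also fails if it takes over 40 s, if anything falls off the work surface, if the arm or the gripper's body presses on something with over 40 N, if the wrist force passes 120 N, or if a joint passes its speed limit or range.

## Robot

A 6-joint arm with a two-finger parallel gripper is mounted at the origin on the work surface. World frame = base frame: x ahead of the robot, y to its left, z up, the work surface at z = 0. Lengths are in m, angles in degrees, forces in N, time in s.
With the tool pointing down it reaches from about 0.4 to 0.825 m from the base axis. Payload 7 kg.
Tool frame: the origin (TCP) lies midway between the tips of the shut fingers; the grasp point (between the pads) lies 19 mm behind it; y points along the fingers, z is the direction in which the jaws open and shut, and the axes are right-handed (so a half turn about y gives the same grasp; the last joint's range is limited). The gripper opens to 88 mm and grips with 3 to 60 N. Pads are 19 mm wide; open, the fingers measure 130 mm over their backs; the gripper's body (78 mm by 193 mm) begins 47 mm behind the grasp point.
Start: joints at [92.481, 20.546, 0.682, 0, -70.136, -16.507], TCP at [0.164, 0.655, 0.227] pointing down, gripper open.
Joint ranges: [-176.03, 176.03], [-82.01, 121.73], [-58.28, 71.71], [-173.87, 95.51], [-174.79, -0.11], [-173.66, 173.66]. Speed limits (degrees/s): [136.94, 136.94, 172.46, 180, 180, 180].

## Interface

Orientations are given as [roll, pitch, yaw] about the fixed x, y, z axes, in that order (R = Rz(yaw) Ry(pitch) Rx(roll)).
In Python, from plant import ctrl gives the robot as it stands.
- The arm moves only by the tool step_arm, never from a script. Its argument "rows" is a list that holds one entry, the list of rows, each a list of 7 numbers: the gripper command: -1 is shut, 1 is fully open, values between are in proportion, then the shift along the world's x, y, z in cm, then the turn, a rotation vector about the world's x, y, z in degrees. In form: [[[fingers, tx, ty, tz, rx, ry, rz], ...]]. A call has 1 to 12 rows; each row shifts and turns the commanded pose from where the row before left it; what a row does not reach is not made up. A row lasts 1/8 s, in which the tool goes at most 62.5 mm and 10.7 degrees, less where a joint would pass 70% of its speed; a pose out of reach is approached as far as the arm can. A call is refused whole if a number of a shift passes 6.25 or a number of a turn 10.7, either way. A call with a gripper value outside its range is refused whole. The fingers move at their own pace and stop on an object; the grip force is fixed at half the most. Time passes only in rows, so rows that do not move let the fingers close. It gives the time, the measured TCP pose, the force and the opening at its end, in the units of the state.
- ctrl.get_obs(): the state, without advancing time (a new reading comes with each control period).
- ctrl.snapshot(name): name is "side" or "top"; returns the picture (420x560x3 uint8, blue, green, red); there is no depth.
- ctrl.camera_params(name): a dict with "vertical_fov" (degrees; the focal length in pixels is half the picture's height over the tangent of half this angle, whatever the lens; pixels are square), "cx", "cy" (the principal point, pixels), "rvec" (rotation vector, rad) and "tvec" (3), from world to camera coordinates, as OpenCV has them. Camera axes: x right, y down, z forward; pixel columns grow to the right and rows downward; lengths in m; the calibration is good to about 2 mm. A picture is of the moment at which its call begins. camera_params takes no time and is no camera call.
- ctrl.close_job(): hands the job in, once; it reports no verdict.
The state is a dict: "clock": time; "joint_pos": joint angles; "qvel": joint speeds; "tau": joint torques, N m; "tool_pos": TCP position; "orientation": TCP orientation; "force": force on the tool from outside, world axes, zero at the start; "moment": the same for the moment, N m; "opening": finger opening in m.
Only numpy, scipy, OpenCV 4.12 (cv2) and the standard library are available. Lean on these libraries where they do the work, as an engineer would, in place of code of your own. Each camera call takes 0.05 s, during which the arm holds its last target. There are 200 camera calls.

## Working session

There is one attempt and no reset: what is moved stays moved. The work goes in short steps, Python scripts to look and compute and a tool call to move; the robot and the scene stay as the last step left them, time stands still between calls to the robot, and variables do not carry over. Pictures are saved under pics/ and viewed, about 8 in all and at most 12, crops included, and the job is handed in when it is done.

Besides the shell and the picture viewer there is one more tool, called after "Request:" by a JSON object that holds its "op" and its "data". step_arm: Moves the arm, as the interface text tells. Its arguments: {"type":"object","properties":{"rows":{"type":"array"}},"required":["rows"]}

```bash
mkdir -p pics; python3 - <<'E'
from plant import ctrl
import cv2
for n in("top","side"):
    cv2.imwrite(f"pics/{n}0.png",ctrl.snapshot(n)); print(n,ctrl.camera_params(n))
print(ctrl.get_obs())
E
```

```text
top {'vertical_fov': 46.0310465569232, 'cx': 270.8021274341831, 'cy': 210.5908756305081, 'rvec': array([ 2.14582456, -2.12999871,  0.13466695]), 'tvec': array([0.01093311, 0.50484333, 1.61682231])}
side {'vertical_fov': 54.22747841395796, 'cx': 282.3193099181734, 'cy': 210.0877503769395, 'rvec': array([ 0.2243822 , -2.76777858,  1.30730806]), 'tvec': array([0.52100502, 0.11910351, 1.14969783])}
{'clock': 0.1, 'joint_pos': array([ 9.24820116e+01,  2.05883325e+01,  6.38997035e-01, -1.90352883e-02,
       -7.01355528e+01, -1.65059236e+01]), 'qvel': array([-0.04424796, -0.10804973,  0.1812707 ,  0.10997997, -0.04239888,
       -0.0279821 ]), 'tau': array([-1.14636037e-03, -5.84160197e+01,  2.93752617e+01,  7.01575130e+00,
        1.01533189e-02, -4.96433904e-05]), 'tool_pos': array([0.16349394, 0.65444715, 0.22570079]), 'orientation': array([-8.99135253e+01,  6.96254482e-03,  1.65969612e+02]), 'force': array([ 0.31955678, -0.11256255, -0.8730818 ]), 'moment': array([-0.01209423,  0.00631604, -0.0489463 ]), 'opening': 0.08750353503130841}
```

View pics/top0.png

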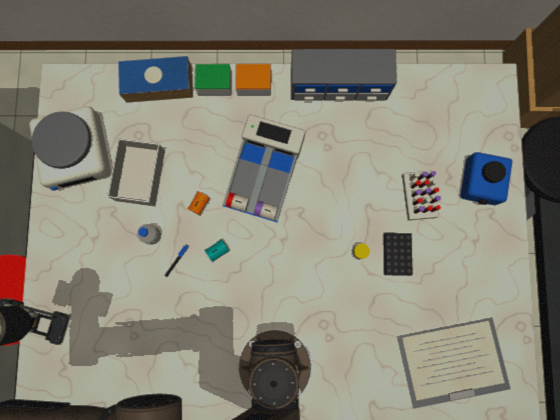

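View pics/side0.png

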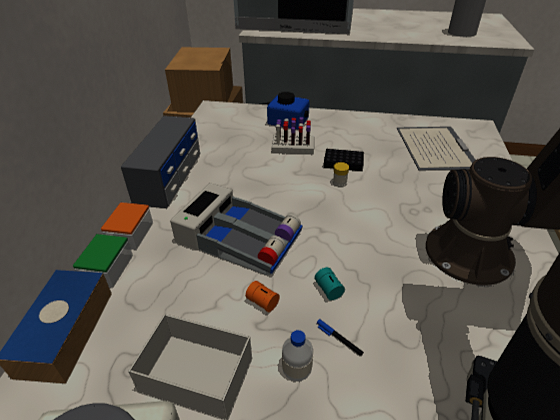

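Top view: the red pot is in the left gutter at about (237,203) and the lilac pot at (267,210). The reader is at the far end, (272,133). I'll enlarge the view to get the feeder pose.

```bash
python3 - <<'E'
import cv2
a=cv2.imread("pics/top0.png")[105:230,210:320]; b=cv2.imread("pics/side0.png")[175:285,160:310]
cv2.imwrite("pics/topc.png",cv2.resize(a,None,fx=4.8,fy=4.8,interpolation=cv2.INTER_CUBIC))
cv2.imwrite("pics/sidec.png",cv2.resize(b,None,fx=5,fy=5,interpolation=cv2.INTER_CUBIC))
E
```

```text
(no output)
```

View pics/topc.png

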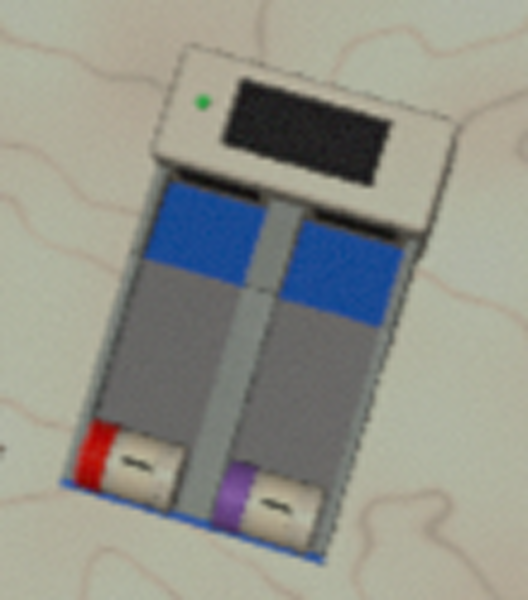

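View pics/sidec.png

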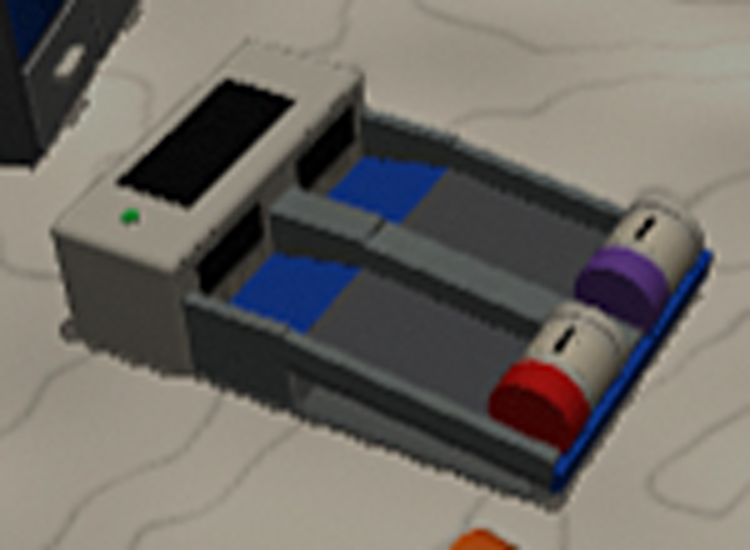

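The crops show the reader corners, the lip ends and the crest line clearly. I'll fit the feeder pose to the corners in both views.

```bash
cat > h.py <<'E'
import numpy as np, cv2
from plant import ctrl
def proj(n,P):
    c=ctrl.camera_params(n); f=210/np.tan(np.radians(c["vertical_fov"]/2))
    K=np.array([[f,0,c["cx"]],[0,f,c["cy"]],[0,0,1]])
    return cv2.projectPoints(np.float64(P),c["rvec"],c["tvec"],K,None)[0][:,0]
def f2w(p,P):
    P=np.atleast_2d(P)/1000.; c,s=np.cos(p[2]),np.sin(p[2])
    return P@np.array([[c,s,0],[-s,c,0],[0,0,1]])+[p[0],p[1],0]
E
python3 - <<'E'
from h import *
from scipy.optimize import least_squares
T=[((155,158),(106,100,88)),((188,45),(191,100,88)),((458,125),(191,-100,88)),((430,233),(106,-100,88)),((62,484),(-126,100,34)),((322,562),(-126,-100,34))]
S=[((183,272),(106,100,88)),((363,75),(106,-100,88)),((55,232),(191,100,88)),((248,40),(191,-100,88)),((708,255),(-126,-100,34))]
tp=np.array([t[0] for t in T])/4.8+[210,105]; sp=np.array([t[0] for t in S])/5+[160,175]
TF=[t[1] for t in T];SF=[t[1] for t in S]
r=lambda p:np.r_[(proj("top",f2w(p,TF))-tp),(proj("side",f2w(p,SF))-sp)].ravel()
s=least_squares(r,[.75,.05,-.25],loss="soft_l1");p=s.x
print(p,np.degrees(p[2]));print(np.round(s.fun.reshape(-1,2),1))
np.save("p.npy",p)
print(f2w(p,[[-102,50,49],[-130,50,49],[44,50,42],[81,50,60],[44,50,67]]))
# check with pot pixel and crest
c=proj("top",f2w(p,[[-102,50,49],[44,12,42],[-102,-50,49]]));print((c-[210,105])*4.8)
c=proj("side",f2w(p,[[-102,50,74],[44,50,42]]));print((c-[160,175])*5)
E
```

```text
[ 0.61293614  0.05083086 -0.27915464] -15.994382777393731
[[-2.2 -0.7]
 [-1.7 -0.8]
 [-0.2 -1.4]
 [-1.5  0.1]
 [-1.8  0.3]
 [ 1.2  0.7]
 [-0.5 -0.6]
 [ 1.6 -1.4]
 [-0.7 -1.4]
 [ 0.8 -1.4]
 [ 2.9 -2.4]]
[[0.52866185 0.1270007  0.049     ]
 [0.50174577 0.13471591 0.049     ]
 [0.66901    0.0867714  0.042     ]
 [0.70457768 0.07657631 0.06      ]
 [0.66901    0.0867714  0.067     ]]
[[129.99517585 469.19152333]
 [243.10367323 289.29673385]
 [268.05834017 509.32668535]]
[[570.53970213 344.0141187 ]
 [336.29025889 307.53240788]]
```

Request:
{"op": "step_arm", "data": {"rows": [[[-0.77,2.5,-4.25,0,0,0,-2],[-0.77,2.5,-4.25,0,0,0,0],[-0.77,2.5,-4.25,0,0,0,0],[-0.77,2.5,-4.25,0,0,0,0],[-0.77,2.5,-4.25,0,0,0,0],[-0.77,2.5,-4.25,0,0,0,0],[-0.77,2.5,-4.25,0,0,0,0],[-0.77,2.5,-4.25,0,0,0,0],[-0.77,2.5,-4.25,0,0,0,0],[-0.77,2.5,-4.25,0,0,0,0],[-0.77,2.5,-4.25,0,0,0,0],[-0.77,2.5,-4.25,0,0,0,0]]]}}

```text
clock: 1.6
tool_pos: [0.464, 0.1433, 0.2265]
orientation: [-90.0, -0.0, 164.0]
force: [0.7, 0.2, -1.2]
opening: 0.0102
```

Request:
{"op": "step_arm", "data": {"rows": [[[-0.77,0,0,-4,0,0,0],[-0.77,0,0,-4,0,0,0],[-0.77,0,0,-4,0,0,0],[-0.77,0,0,-3,0,0,0],[-0.77,0,0,-2,0,0,0],[-0.77,0,0,-1.2,0,0,0],[-0.77,0,0,0,0,0,0]]]}}

```text
clock: 2.48
tool_pos: [0.4632, 0.1445, 0.044]
orientation: [-89.9, -0.1, 164.0]
force: [0.8, -0.1, 1.1]
opening: 0.0102
```

```bash
python3 - <<'E'
from h import *
o=ctrl.get_obs();print(o["tool_pos"],o["force"])
b=ctrl.snapshot("side")[155:285,170:330];t=ctrl.snapshot("top")[105:235,190:320]
cv2.imwrite("pics/c1.png",np.hstack([cv2.resize(b,None,fx=3.5,fy=3.5,interpolation=2),cv2.resize(t,None,fx=3.5,fy=3.5,interpolation=2)])[:, :800] if 0 else cv2.resize(np.hstack([b,t]),None,fx=2.75,fy=2.75,interpolation=2))
E
```

```text
[0.46319709 0.14450975 0.04396957] [ 0.82596873 -0.10055505  1.06971168]
```

View pics/c1.png

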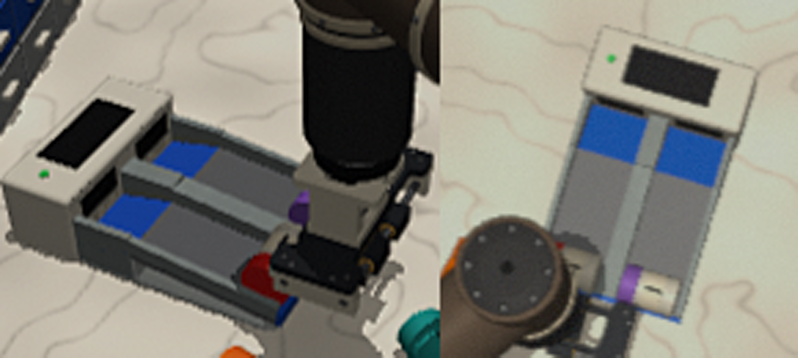

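Request:
{"op": "step_arm", "data": {"rows": [[[-0.77,0.95,-0.27,-0.1,0,0,0],[-0.77,0.95,-0.23,-0.1,0,0,0],[-0.77,0.5,-0.14,0,0,0,0],[-0.77,0.29,-0.08,0,0,0,0],[-0.77,0.29,-0.08,0,0,0,0],[-0.77,0.29,-0.08,0.04,0,0,0],[-0.77,0.29,-0.08,0.04,0,0,0],[-0.77,0.29,-0.08,0.04,0,0,0],[-0.77,0.29,-0.08,0.04,0,0,0],[-0.77,0.29,-0.08,0.04,0,0,0]]]}}

```text
clock: 3.82
tool_pos: [0.508, 0.1328, 0.0446]
orientation: [-90.0, -0.0, 164.0]
force: [1.0, 0.2, 0.2]
opening: 0.01
```

```bash
python3 - <<'E'
from h import *
p=np.load("p.npy");o=ctrl.get_obs();d=o["tool_pos"]-[p[0],p[1],0];c,s=np.cos(p[2]),np.sin(p[2])
print("feeder mm",1000*np.array([c*d[0]+s*d[1],-s*d[0]+c*d[1],d[2]]),o["force"],o["clock"])
E
```

```text
feeder mm [-123.45523434   49.90816067   44.61187704] [1.00456021 0.16467316 0.21440258] 3.825
```

```bash
python3 - <<'E'
from h import *
b=ctrl.snapshot("side")[165:285,160:330]
cv2.imwrite("pics/c2.png",cv2.resize(b,None,fx=4,fy=4,interpolation=2))
E
```

```text
(no output)
```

View pics/c2.png

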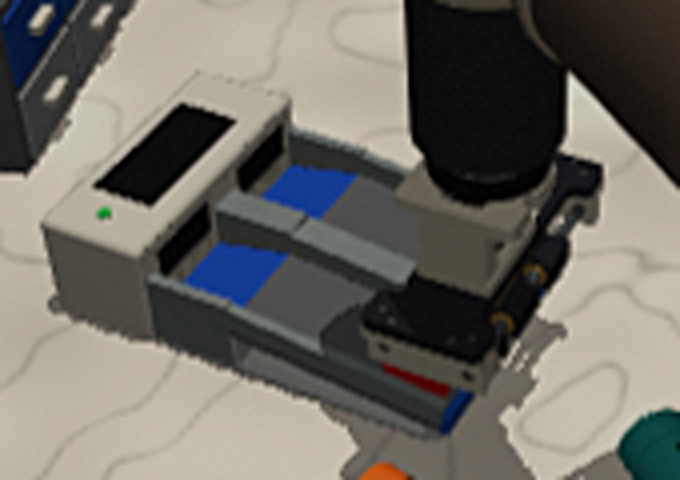

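The red lid has shifted a little uphill, so the fingertips are pushing it along the gutter. I'll carry on up the slope.

Request:
{"op": "step_arm", "data": {"rows": [[[-0.77,0.385,-0.11,0.05,0,0,0],[-0.77,0.385,-0.11,0.05,0,0,0],[-0.77,0.385,-0.11,0.05,0,0,0],[-0.77,0.385,-0.11,0.05,0,0,0],[-0.77,0.385,-0.11,0.05,0,0,0],[-0.77,0.385,-0.11,0.05,0,0,0],[-0.77,0.385,-0.11,0.05,0,0,0],[-0.77,0.385,-0.11,0.05,0,0,0],[-0.77,0.385,-0.11,0.05,0,0,0],[-0.77,0.385,-0.11,0.05,0,0,0],[-0.77,0.385,-0.11,0.05,0,0,0],[-0.77,0.385,-0.11,0.05,0,0,0]]]}}

```text
clock: 5.38
tool_pos: [0.5544, 0.1196, 0.0506]
orientation: [-90.0, 0.0, 164.0]
force: [-0.1, -0.0, 0.4]
opening: 0.0099
```

```bash
cat > s.py <<'E'
from h import *
import sys
p=np.load("p.npy");o=ctrl.get_obs();d=o["tool_pos"]-[p[0],p[1],0];c,s=np.cos(p[2]),np.sin(p[2])
print("feeder mm",1000*np.array([c*d[0]+s*d[1],-s*d[0]+c*d[1],d[2]]),o["force"],o["clock"])
b=ctrl.snapshot("side")[165:285,160:330]
cv2.imwrite("pics/%s.png"%sys.argv[1],cv2.resize(b,None,fx=4,fy=4,interpolation=2))
E
python3 s.py c3
```

```text
feeder mm [-75.23067631  49.94939785  50.60794023] [-0.12935392 -0.03812079  0.41239095] 5.375
```

View pics/c3.png

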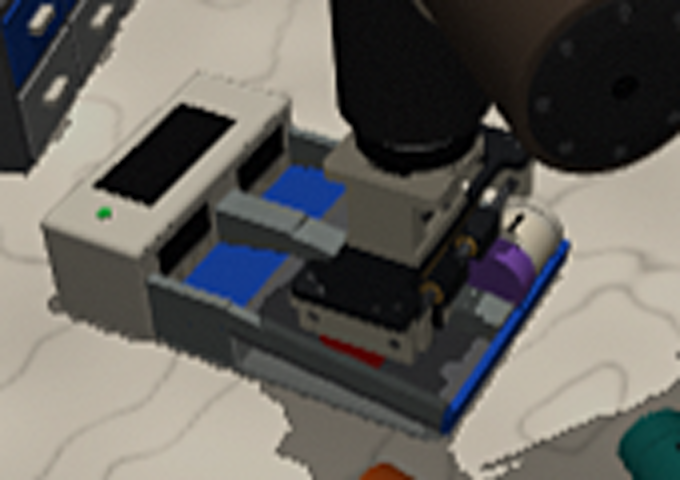

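The red lid is now mid-ramp at about (350,350) in the crop. The lilac pot hasn't moved.

Request:
{"op": "step_arm", "data": {"rows": [[[-0.77,0.385,-0.11,0.05,0,0,0],[-0.77,0.385,-0.11,0.05,0,0,0],[-0.77,0.385,-0.11,0.05,0,0,0],[-0.77,0.385,-0.11,0.05,0,0,0],[-0.77,0.385,-0.11,0.05,0,0,0],[-0.77,0.385,-0.11,0.05,0,0,0],[-0.77,0.385,-0.11,0.05,0,0,0],[-0.77,0.385,-0.11,0.05,0,0,0],[-0.77,0.385,-0.11,0.05,0,0,0],[-0.77,0.385,-0.11,0.05,0,0,0],[-0.77,0.385,-0.11,0.05,0,0,0],[-0.77,0.385,-0.11,0.05,0,0,0]]]}}

```text
clock: 6.92
tool_pos: [0.6006, 0.1064, 0.0566]
orientation: [-90.0, -0.0, 164.0]
force: [-1.4, 1.3, -0.1]
opening: 0.0101
```

Request:
{"op": "step_arm", "data": {"rows": [[[-0.77,0.29,-0.08,0.04,0,0,0],[-0.77,0.29,-0.08,0.04,0,0,0],[-0.77,0.29,-0.08,0.04,0,0,0],[-0.77,0.29,-0.08,0.04,0,0,0],[-0.77,0.29,-0.08,0.04,0,0,0],[-0.77,0.29,-0.08,0.04,0,0,0],[-0.77,0.24,-0.07,0.02,0,0,0],[-0.77,0.24,-0.07,0.02,0,0,0],[-0.77,0.24,-0.07,0.02,0,0,0],[-0.77,0.24,-0.07,0.02,0,0,0],[-0.77,0.24,-0.07,0,0,0,0],[-0.77,0.24,-0.07,0,0,0,0]]]}}

```text
clock: 8.43
tool_pos: [0.6323, 0.0974, 0.0598]
orientation: [-90.0, 0.0, 164.0]
force: [-0.4, 0.9, -0.6]
opening: 0.01
```

Request:
{"op": "step_arm", "data": {"rows": [[[-0.77,0.24,-0.07,0,0,0,0],[-0.77,0.24,-0.07,0,0,0,0],[-0.77,0.24,-0.07,0,0,0,0],[-0.77,0.24,-0.07,0,0,0,0],[-0.77,0.24,-0.07,0,0,0,0],[-0.77,0,0,0,0,0,0],[-0.77,0,0,0,0,0,0]]]}}

```text
clock: 9.3
tool_pos: [0.644, 0.0939, 0.0597]
orientation: [-90.0, -0.0, 164.0]
force: [0.2, -0.8, 0.7]
opening: 0.0102
```

```bash
python3 s.py c4
```

```text
feeder mm [18.03557712 49.99284559 59.7005681 ] [ 0.1603735  -0.84276897  0.73343523] 9.3
```

View pics/c4.png

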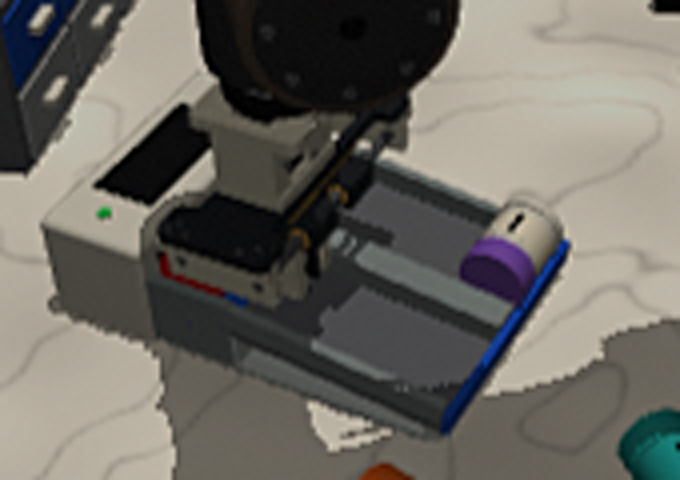

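The red lid sits against the reader at about (165–225, 255–290), with blue floor showing behind it. I'll back off, then rise clear.

Request:
{"op": "step_arm", "data": {"rows": [[[-0.77,-0.5,0.14,0,0,0,0],[-0.77,-0.9,0.27,0,0,0,0],[-0.77,-0.9,0.27,0.3,0,0,0],[-0.77,0,0,2,0,0,0],[-0.77,0,0,4,0,0,0],[-0.77,0,0,4,0,0,0],[-0.77,-1,2,4,0,0,0],[-0.77,-1.5,4,2,0,0,0],[-0.77,-2,5,0,0,0,0],[-0.77,-2,5,0,0,0,0],[-0.77,-2,5,0,0,0,0],[-0.77,-2,5,0,0,0,0]]]}}

```text
clock: 10.85
tool_pos: [0.5146, 0.3622, 0.2233]
orientation: [-90.0, 0.0, 164.0]
force: [0.9, 0.3, 0.1]
opening: 0.0098
```

Request:
{"op": "step_arm", "data": {"rows": [[[-0.77,-2,5,0,0,0,0],[-0.77,-2,5,0,0,0,0],[-0.77,-2,5,0,0,0,0],[-0.77,-2,5,0,0,0,0],[-0.77,-2,5,0,0,0,0],[-0.77,0,0,0,0,0,0],[-0.77,0,0,0,0,0,0]]]}}

```text
clock: 11.72
tool_pos: [0.4153, 0.6106, 0.2225]
orientation: [-90.0, -0.0, 164.0]
force: [-0.5, -1.2, -0.4]
opening: 0.0099
```

```bash
python3 - <<'E'
from h import *
p=np.load("p.npy")
b=ctrl.snapshot("side")[155:285,170:330];t=ctrl.snapshot("top")[105:235,190:320]
cv2.imwrite("pics/c5.png",cv2.resize(np.hstack([b,t]),None,fx=2.75,fy=2.75,interpolation=2))
P=f2w(p,[[81,74,60]])
print((proj("side",P)-[170,155])*2.75,(proj("top",P)-[190-160,105])*2.75,ctrl.get_obs()["clock"])
E
```

```text
[[111.49896385 215.06445887]] [[593.81758985 120.05267124]] 11.825
```

View pics/c5.png

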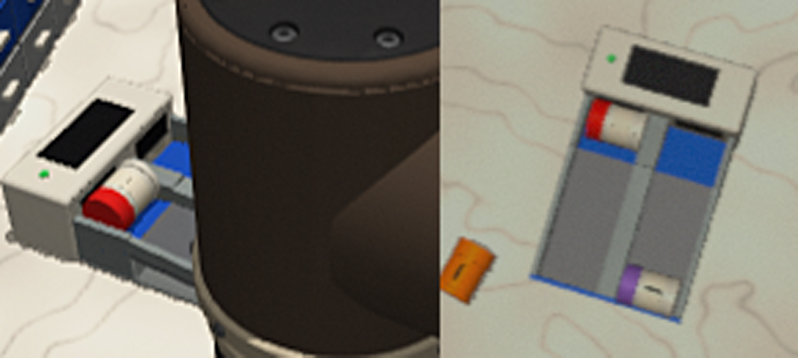

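The red pot lies in the pocket against the end stop: its lid is at (598,120), against a predicted (594,120). The lilac pot is still at its lip, and the hand is clear. Handing in.

```bash
python3 -c "
from plant import ctrl
print(ctrl.close_job())"
```

```text
the job is handed in; nothing more can be done
None
```

The red-lidded pot is in the left gutter's pocket against the reader's end stop, and I handed the job in at about 12 s. I pushed it up the gutter at about 20–30 mm/s with the nearly shut fingertips, and it rolled into the pocket once past the crest. I then backed off, raised the hand and moved it well away.

- **Pot position:** in the last top picture the red lid was within about 4 enlarged pixels (roughly 5 mm) of where it was expected in the pocket. The last side picture also shows it against the stop.
- **Other things:** the lilac pot is still at its low lip, and the orange look-alike still lies on the bench. The last pictures were crops, so I did not check the other bench items again. The arm's path stayed above or away from them.
- **Forces:** the readings at the end of each move stayed within about 2 N.
- **Disagreement:** the fitted ramp position left errors of 1–4 pixels at some corners. The gutter centre and both pots at the start matched well enough that it did not affect the push.

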